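# Lid the specimen pot and bring the spread retaining clip to its groove

## Robot

A 7-joint arm with a two-finger parallel gripper is mounted at the origin on a cart in front of the work surface, level with it; the furniture and walls round the work are solid. World frame = base frame: x ahead of the robot, y to its left, z up, the work surface at z = 0. Lengths are in m, angles in rad, forces in N, time in s.
With the tool pointing down it reaches from about 0.425 to 0.925 m from the base axis. Payload 6.8 kg.
Tool frame: the origin (TCP) lies at the very end of the fingers, on their centre line; the grasp point (between the pads) lies bot.tcp_to_grasp behind it (bot.tcp_to_grasp is the distance from the TCP to the grasp point, in m); z points along the fingers, y is the line along which they close (so a half turn about z gives the same grasp; the last joint's range is limited). The gripper opens to 85 mm and grips with 20 to 120 N. Pads are 22 mm wide; open, the fingers measure 114 mm over their backs; the gripper's body (76 mm by 85 mm) begins 54 mm behind the grasp point. The pads swing forward as they close: fully open they stand 13 mm farther back than shut.
Start: joints at [-1.392, 0.477, 0.022, 1.555, -0.011, 1.109, -0.083], TCP at [0.191, 0.647, 0.231] pointing down, gripper open.
Joint ranges: [-2.96, 2.96], [-0.34, 2.1], [-1.41, 1.46], [0.24, 2.44], [-1.37, 4.51], [0.17, 1.92], [-2.96, 2.96]. Speed limits (rad/s): [2.39, 2.39, 3.14, 3.14, 3.14, 3.14, 3.14].

## Interface

Orientations are given as a unit quaternion [w, x, y, z].
In Python, from station import bot gives the robot as it stands.
- The arm moves only by the tool servo_tool, never from a script. Its argument "motion" is a list that holds one entry, the list of rows, each a list of 7 numbers: the shift along the tool's x, y, z in m, then the turn, a rotation vector about the tool's x, y, z in units of 5 degrees (1.0 is 5 degrees), then the opening, from 0 (shut) to 1 (fully open). A call has 1 to 20 rows; each row is the pose to reach, as a shift and turn from the pose commanded when the call began, along the tool's axes at that moment; what a row does not reach only later rows make up. A row lasts 1/12 s, in which the tool goes at most 41.7 mm and 7.16 degrees, less where a joint would pass 70% of its speed; a pose out of reach is approached as far as the arm can. A call with a gripper value outside its range is refused whole. The fingers move at their own pace and stop on an object; "grip_force" is the grip in N (left out, the last holds). Time passes only in rows, so rows that repeat a pose let the fingers close. It gives the time, the measured TCP pose, the force, the opening and the grip force at its end, in the units of the state.
- bot.get_obs(): the state, without advancing time (a new reading comes with each control period).
- bot.read_camera(name): name is "scene" or "top"; returns a dict with "img" (400x640x3 uint8, red, green, blue), "K" (3x3 intrinsics, pixels), "pose" (4x4, takes a point from camera to world coordinates). Camera axes: x right, y down, z forward; pixel columns grow to the right and rows downward; lengths in m; the calibration is good to about 2 mm. A picture is of the moment at which its call begins. There is no depth.
- bot.hand_in(): hands the job in; it is judged then, once.
The state is a dict: "t": time; "q": joint angles; "joint_vel": joint speeds; "joint_torque": joint torques, N m; "eef_pos": TCP position; "tool_rot": TCP orientation; "contact_force": force on the tool from outside, world axes, zero at the start; "torque": the same for the moment, N m; "gripper_width": opening from 0.0 (shut) to 1.0 (fully open); "grasp_force": force on a finger pad.
Only numpy, scipy, OpenCV 4.12 (cv2) and the standard library are available. Lean on these libraries where they do the work, as an engineer would, in place of code of your own. Each camera call takes 0.05 s, during which the arm holds its last target. There are 200 camera calls.

## Task

Close up the loaded specimen pot: set the lid down over the centre spindle so that it lies flat on the pot's rim. Then pick up the clip pliers by their red handles, squeeze the handles to spread the brass clip, and lower the spread clip over the top of the spindle, without forcing it against the metal, to the dark groove just above the lid's blue hub. Finish holding it there: pliers level and still held, clip fully spread, centred round the spindle and level with the groove, touching neither spindle nor lid; leave the timer, the tin and the brass weight where they are.

Things in the scene. Friction and masses are not known exactly. Their poses are not given: they have to be found in the camera images.
- pot: fixed round aluminium pot, 90 mm diameter, rim 60 mm above the bench, on a 104 mm dark foot disc; a steel spindle 20 mm in diameter stands on its axis, up to 117 mm above the bench (top 5 mm coned to 12 mm), with a dark groove, 14 mm in diameter, 87 to 103 mm above the bench. Origin: on the axis at the bench surface; z up
- groove (a point): the middle of the spindle's groove, on the spindle axis, 95 mm above the bench
- lid: loose lid, about 120 g, flat on the bench: aluminium flange 96 mm in diameter, 5 mm thick; blue hub 40 mm in diameter, top 25 mm above the underside; 26 mm hole right through. Grip across the hub, fingertips just over the flange. Origin: on the axis at the underside; z up. Seated on the pot, its origin is 60 mm and its hub top 85 mm above the bench
- pliers: loose parallel-action spreading pliers, about 230 g, level on their rest, a brass spring clip always on the pins under their tips. Origin: on the pivot axis at the handles' underside; x forward from handles to clip, y across, z up. Two red handles, 14 mm high, lie along x, 28 to 105 mm behind the pivot; squeezed together along y, they spread the tips and the clip
- handle_grip (a point): where to grip the handles: middle line of the pliers, 45 mm behind the pivot, 7 mm above the handles' underside (half their height). The handles stay parallel: 51 mm across the outside at rest, 32 mm squeezed to the stop
- clip_center (a point): centre of the clip when fully spread, a point fixed to the pliers: on their middle line, 60 mm ahead of the pivot, 105 mm ahead of and 17 mm below handle_grip. The clip is 4 mm thick (2 mm above and below this point); fully spread its inside is a 30 mm circle round this point; at rest it is only about 17 mm wide inside and cannot pass the spindle
- rest: fixed grey rest that carries the pliers 40 mm above the bench: 150 x 80 x 8 mm base, a post under the pivot 35 mm ahead of its origin, a 60 mm wide crossbar under the handles' rear ends 57 mm behind its origin; round handle_grip it is free down to the base. Origin: at the bench surface; x forward as the pliers lie
- timer: white bench timer, 55 x 70 x 25 mm, a bystander; origin at the centre of its underside
- tin: round closed metal tin, 57 mm in diameter, 35 mm high, a bystander; origin at the centre of its underside
- weight: brass slotted weight, 40 mm in diameter, 12 mm high, a bystander; origin at the centre of its underside
- pliers_handle_a (a joint): travel of one handle towards the middle line: 0 at rest (clip closed), 0.0095 m at the stop (clip fully spread); both handles move alike. A spring pushes them apart: in all about 10 N at rest, 20 N at the stop, so grip with 40 N or more to squeeze right to the stop
There are look-alikes about, which are no part of the job. Several things have the shape of the lid; the one meant has the colours described above.

How it is judged:
By the outcome, as a careful person would: the job done as asked, in the order asked, and still so for the second after the job is handed in, while the arm keeps its last pose, push and grip.
It also fails if it takes over 50 s, if anything falls off the work surface, if the arm or the gripper's body presses on something with over 40 N, if the wrist force passes 120 N, or if a joint passes its speed limit or range.

## Working session

There is one attempt and no reset: what is moved stays moved. The work goes in short steps, Python scripts to look and compute and a tool call to move; the robot and the scene stay as the last step left them, time stands still between calls to the robot, and variables do not carry over. Pictures are saved under pics/ and viewed, at most 10 in all, crops included, and the job is handed in when it is done.

Besides the shell and the picture viewer there is one more tool, called after "Request:" as name(argument=value, ...), one argument or row to a line, values as JSON. servo_tool: Moves the arm, as the interface text tells. Its arguments: {"type":"object","properties":{"motion":{"type":"array"},"grip_force":{"type":"number"}},"required":["motion"]}

```bash
mkdir -p pics; ls; python3 - <<'E'
from station import bot
import cv2,numpy as np
np.set_printoptions(precision=4,suppress=True)
for n in("scene","top"):
    c=bot.read_camera(n); cv2.imwrite(f"pics/{n}0.png",c["img"][:,:,::-1]); print(n,c["K"],c["pose"])
print(bot.get_obs(),bot.tcp_to_grasp)
E
```

```text
pics
scene [[444.7726   0.     321.3555]
 [  0.     444.7726 199.3995]
 [  0.       0.       1.    ]] [[ 0.7135 -0.4794  0.5109 -0.3647]
 [-0.7003 -0.4664  0.5404 -0.7626]
 [-0.0208 -0.7434 -0.6685  1.2261]
 [ 0.      0.      0.      1.    ]]
top [[509.7546   0.     315.7629]
 [  0.     509.7546 199.925 ]
 [  0.       0.       1.    ]] [[ 0.0241 -0.9958  0.088   0.3439]
 [-0.9997 -0.0238  0.0046  0.1506]
 [-0.0025 -0.0881 -0.9961  1.657 ]
 [ 0.      0.      0.      1.    ]]
{'t': 0.1, 'q': array([-1.3921,  0.4777,  0.0223,  1.5563, -0.0115,  1.1093, -0.0831]), 'joint_vel': array([ 0.0001, -0.0021,  0.0009, -0.0024,  0.0015,  0.0002,  0.001 ]), 'joint_torque': array([  0.0042, -59.7761,   1.6136, -28.1958,   0.0128,   0.005 ,
         0.    ]), 'eef_pos': array([0.1908, 0.6469, 0.2304]), 'tool_rot': array([-0.    ,  0.1429,  0.9897, -0.0008]), 'contact_force': array([-0.5294,  1.2954,  0.3943]), 'torque': array([-0.013 , -0.0082, -0.0226]), 'grasp_force': 0.0, 'gripper_width': 1.003104719248601} 0.0187
```

View pics/scene0.png

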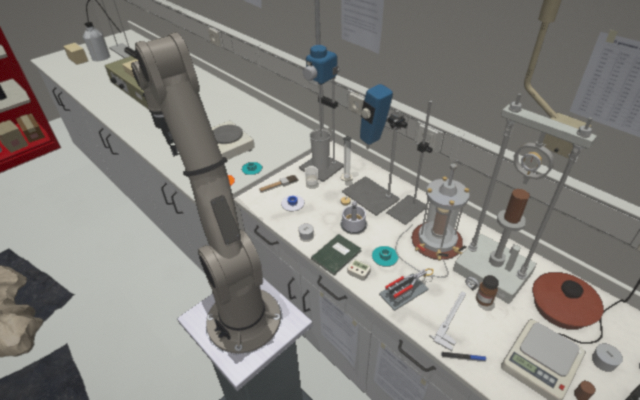

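View pics/top0.png

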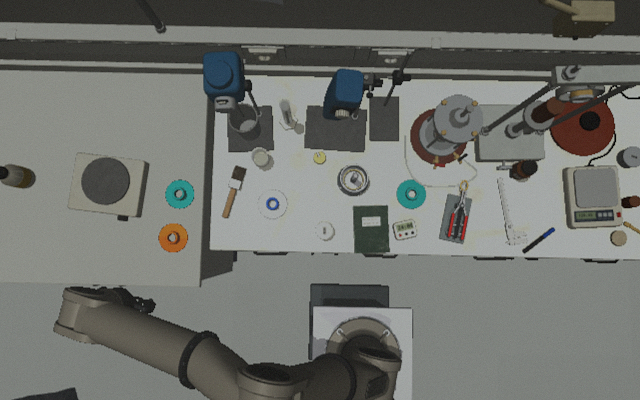

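```bash
python3 - <<'E'
import cv2,numpy as np
t=cv2.imread("pics/top0.png");s=cv2.imread("pics/scene0.png")
def c(im,u,v,h=33): return cv2.resize(im[v-h:v+h,u-h:u+h],(264,264),interpolation=cv2.INTER_CUBIC)
A=np.hstack([c(t,273,204),c(t,352,180),c(t,456,215)])
B=np.hstack([c(s,293,202),c(s,353,216),c(s,404,288)])
cv2.imwrite("pics/crop1.png",np.vstack([A,B]))
E
```

```text
(no output)
```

View pics/crop1.png

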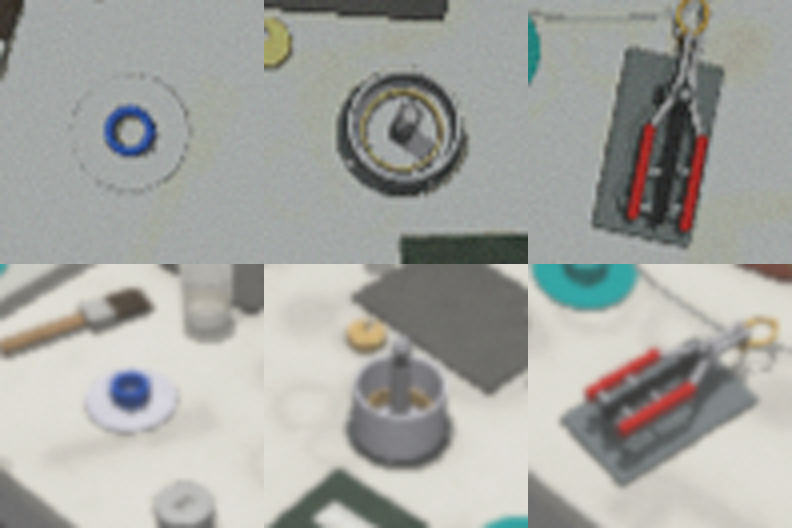

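```bash
cat > h.py <<'E'
import cv2,numpy as np
np.set_printoptions(precision=4,suppress=True)
def grab(bot,name,n=4):
    cs=[bot.read_camera(name) for _ in range(n)]
    c=dict(cs[0]); c["img"]=np.mean([k["img"] for k in cs],0).astype(np.uint8); c["hsv"]=cv2.cvtColor(c["img"],cv2.COLOR_RGB2HSV); return c
def ray(c,uv):
    d=c["pose"][:3,:3]@np.linalg.inv(c["K"])@[uv[0],uv[1],1.]; return c["pose"][:3,3],d/np.linalg.norm(d)
def onz(c,uv,z):
    o,d=ray(c,uv); return o+d*(z-o[2])/d[2]
def proj(c,p):
    q=c["K"]@(c["pose"][:3,:3].T@(np.asarray(p)-c["pose"][:3,3])); return q[:2]/q[2]
def tri(c1,a,c2,b):
    o1,d1=ray(c1,a);o2,d2=ray(c2,b)
    s=np.linalg.lstsq(np.c_[d1,-d2],o2-o1,rcond=None)[0]; p,q=o1+d1*s[0],o2+d2*s[1]
    return (p+q)/2,np.linalg.norm(p-q)
def mask(c,lo,hi,box):
    m=cv2.inRange(c["hsv"],np.array(lo),np.array(hi)); k=np.zeros_like(m); x0,y0,x1,y1=box; k[y0:y1,x0:x1]=255; return m&k
def blobs(m,amin=15):
    cs,_=cv2.findContours(m,cv2.RETR_EXTERNAL,cv2.CHAIN_APPROX_NONE)
    return sorted([k for k in cs if cv2.contourArea(k)>=amin],key=cv2.contourArea,reverse=True)
def hullc(k):
    m=cv2.moments(cv2.convexHull(k)); return np.array([m["m10"],m["m01"]])/m["m00"]
E
cat > m1.py <<'E'
from station import bot
from h import *
import pickle
T=grab(bot,"top");S=grab(bot,"scene");pickle.dump((T,S),open("ts.pkl","wb"))
B=[(T,(240,170,305,235)),(S,(265,180,320,225))]
R=[]
for c,b in B:
    k=blobs(mask(c,(100,110,30),(130,255,255),b))[0]; u=hullc(k); R.append(u); print("hub",u,cv2.contourArea(k),cv2.boundingRect(k),onz(c,u,.015))
print("tri",tri(T,R[0],S,R[1]))
for c,b in [(T,(430,180,490,250)),(S,(375,265,440,310))]:
    m=mask(c,(0,120,60),(8,255,255),b)|mask(c,(172,120,60),(180,255,255),b)
    for k in blobs(m): print("red",hullc(k),cv2.contourArea(k),cv2.boundingRect(k),onz(c,hullc(k),.047))
    print("all",)
    k=np.vstack(blobs(m)[:2]);print(" hull",hullc(k),onz(c,hullc(k),.047))
    for k in blobs(mask(c,(15,90,80),(32,255,255),(b[0]+15,b[1]-20,b[2]+10,b[3])),5): print("gold",hullc(k),cv2.contourArea(k),cv2.boundingRect(k),onz(c,hullc(k),.030))
for c,b,n in [(T,(325,155,382,205),"top"),(S,(335,190,372,240),"scene")]:
    print(n,"bench V",np.median(c["hsv"][b[1]:b[3],b[0]:b[2],2]),c["hsv"][b[3]-3,b[0]:b[0]+5,2])
    g=cv2.GaussianBlur(c["hsv"][:,:,2],(3,3),0)
    m=np.zeros_like(g);m[b[1]:b[3],b[0]:b[2]]=(g[b[1]:b[3],b[0]:b[2]]<(120 if n=="top" else 150))*255
    k=blobs(m)[0];e=cv2.fitEllipse(cv2.convexHull(k));print("pot",e,cv2.boundingRect(k),onz(c,e[0],.004),onz(c,e[0],.06))
out=[cv2.resize(c["img"][v-25:v+25,u-25:u+25,::-1],(400,400),interpolation=cv2.INTER_CUBIC) for c,u,v in [(T,352,180),(S,353,212)]]
cv2.imwrite("pics/pot.png",np.hstack(out))
E
python3 m1.py
```

```text
hub [271.9094 203.3172] 100.0 (266, 198, 13, 12) [0.4747 0.2998 0.015 ]
hub [292.0431 199.8667] 42.0 (288, 197, 9, 7) [0.4755 0.3002 0.015 ]
tri (array([0.4748, 0.2996, 0.0158]), np.float64(0.0004069539490315987))
red [463.9222 227.3417] 43.5 (461, 216, 7, 24) [ 0.4106 -0.311   0.047 ]
red [450.8017 224.3966] 42.0 (448, 213, 7, 24) [ 0.4189 -0.2697  0.047 ]
all
 hull [457.3669 225.9987] [ 0.4143 -0.2904  0.047 ]
gold [463.6386 184.9034] 6.0 (460, 180, 8, 10) [ 0.5474 -0.3152  0.03  ]
red [402.7607 290.7407] 47.0 (394, 285, 19, 13) [ 0.4114 -0.3102  0.047 ]
red [393.982 282.045] 25.0 (386, 277, 17, 11) [ 0.4189 -0.2685  0.047 ]
all
 hull [398.4618 286.7627] [ 0.4141 -0.2907  0.047 ]
top bench V 166.0 [167 167 168 166 169]
pot ((352.87506103515625, 180.36436462402344), (30.67670440673828, 32.55491256713867), 112.85135650634766) (337, 165, 33, 31) [0.557  0.0387 0.004 ] [0.5498 0.0425 0.06  ]
scene bench V 139.0 [113  94  91  91  91]
pot ((355.59686279296875, 205.9739227294922), (33.425045013427734, 58.88102340698242), 6.120804786682129) (341, 190, 31, 44) [0.6378 0.098  0.004 ] [0.5919 0.0586 0.06  ]
```

View pics/pot.png

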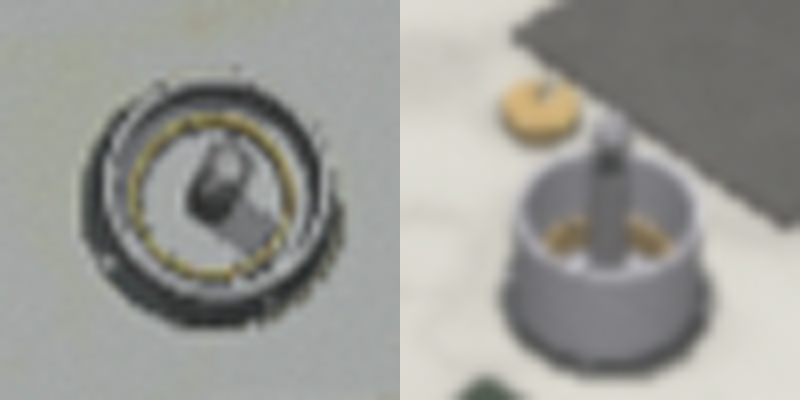

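```bash
cat > m2.py <<'E'
from h import *
import pickle
T,S=pickle.load(open("ts.pkl","rb"))
# ring (brass) in top
k=np.vstack(blobs(mask(T,(18,70,60),(35,255,255),(335,162,372,198)),1)); e=cv2.fitEllipse(k); print("ring",e,onz(T,e[0],.03))
a=np.linspace(0,2*np.pi,100)
for c,n in((T,"T"),(S,"S")):
    for r,z in((.052,0),(.052,.006),(.045,.06),(.006,.117),(.01,.112)):
        p=np.array([proj(c,(.557+r*np.cos(t),.039+r*np.sin(t),z)) for t in a]); print(n,r,z,p.min(0),p.max(0),p.mean(0))
v=S["hsv"][:,:,2].astype(int)
for r in (201,203,206,209,212,222,226,228,230): print(r,v[r,337:372])
print("col",v[215:240,353])
v=T["hsv"][:,:,2].astype(int)
for r in range(170,180): print(r,v[r,345:366])
E
python3 m2.py
```

```text
ring ((353.9762268066406, 177.7066650390625), (15.47925853729248, 17.89189338684082), 123.98881530761719) [0.5624 0.0371 0.03  ]
T 0.052 0 [336.82   164.8015] [368.5873 196.3352] [352.7093 180.3873]
T 0.052 0.006 [336.891 164.514] [368.7725 196.1597] [352.8375 180.1551]
T 0.045 0.06 [339.7715 164.0185] [368.2838 192.3091] [354.0329 178.0034]
T 0.006 0.117 [353.4112 173.7269] [357.3519 177.6353] [355.3823 175.661 ]
T 0.01 0.112 [351.9853 172.6575] [358.5321 179.1509] [355.26   175.8704]
S 0.052 0 [339.3728 214.7945] [366.2658 233.8575] [352.8996 224.1515]
S 0.052 0.006 [339.3824 213.7014] [366.3383 232.7596] [352.9409 223.0558]
S 0.045 0.06 [341.3208 204.8597] [365.1479 221.3029] [353.3061 212.9413]
S 0.006 0.117 [352.0107 200.6904] [355.2607 202.8723] [353.6462 201.7722]
S 0.01 0.112 [350.8965 200.9652] [356.302  204.6035] [353.6164 202.7674]
201 [209 204 193 172 169 194 205 207 207 207 207 202 183 173 196 195 180 163
 148 118 106 108 111 112 113 113 113 112 112 111 109 109 108 110 110]
203 [214 209 203 187 156 143 147 153 153 148 141 139 139 166 184 162 156 161
 151 142 145 128 107 
[... 1394 characters left out ...]
9 149 168 146 146 115 109 133  90 102 152 153 143
  87  61  77]
173 [130 111  94 137 165 171 169 162 112 115 126 117 137 144  99 108 145 165
 118  71  58]
174 [124 101 137 165 168 167 168 140 109 135 147 135 103 138 149  90 119 163
 158  87  58]
175 [118 139 166 168 166 169 163 114 107 148 155 154 107 118 162 151  92 151
 171 118  69]
176 [112 158 167 167 169 172 132  87  96 141 159 154 108 126 161 171 111 133
 164 158  94]
177 [136 163 167 166 168 159  91  77 105 118 120 118  96 149 167 171 136 113
 155 173  98]
178 [156 170 168 165 170 125  63  91 103  86  77  79 114 160 169 168 161 103
 138 169 106]
179 [158 169 167 167 175 100  54  73  71  71  73  73 117 164 169 170 171 101
 124 165 124]
```

```bash
cat > go.py <<'E'
import sys
from station import bot
from h import *
from scipy.spatial.transform import Rotation as R
def st():
    o=bot.get_obs(); r=R.from_quat(np.roll(o["tool_rot"],-1)); return o,r
def delta(p,yaw=None):  # yaw: direction angle (deg) of tool y measured from world +y toward +x negative => tool y=(−sin,cos)
    o,r=st(); M=r.as_matrix(); t=np.array(p)-o["eef_pos"]
    yc=np.degrees(np.arctan2(-M[0,1],M[1,1])); yw=np.radians(yc if yaw is None else yaw)
    y=np.array([-np.sin(yw),np.cos(yw),0]); z=np.array([0,0,-1.]); G=np.c_[np.cross(y,z),y,z]
    print("t",o["t"],"pos",o["eef_pos"],"yaw",yc,"F",o["contact_force"],"grip",o["gripper_width"],o["grasp_force"])
    print("shift",M.T@t,"turn/5deg",np.degrees(R.from_matrix(M.T@G).as_rotvec())/5)
if __name__=="__main__":
    a=[float(x) for x in sys.argv[1:]]; delta(a[:3],a[3] if len(a)>3 else None)
E
python3 go.py .4748 .2998 .12
```

```text
t 0.5 pos [0.1909 0.6474 0.2313] yaw -16.431779391655937 F [ 0.2988 -0.467   0.2508] grip 0.9999018837954874 0.0
shift [-0.3706 -0.2531  0.1113] turn/5deg [-0.0006 -0.0002 -0.    ]
```

Request:
servo_tool(
  motion=[
    [[-0.02,-0.014,0,0,0,0,1],[-0.05,-0.034,0,0,0,0,1],[-0.08,-0.055,0,0,0,0,1],[-0.11,-0.075,0.005,0,0,0,1],[-0.14,-0.096,0.01,0,0,0,1],[-0.17,-0.116,0.02,0,0,0,1],[-0.2,-0.137,0.03,0,0,0,1],[-0.23,-0.157,0.04,0,0,0,1],[-0.26,-0.178,0.055,0,0,0,1],[-0.29,-0.198,0.07,0,0,0,1],[-0.32,-0.219,0.085,0,0,0,1],[-0.345,-0.236,0.1,0,0,0,1],[-0.36,-0.246,0.108,0,0,0,1],[-0.368,-0.251,0.111,0,0,0,1],[-0.3706,-0.2531,0.1113,0,0,0,1],[-0.3706,-0.2531,0.1113,0,0,0,1]],
  ],
)

```text
t: 1.83
eef_pos: [0.475, 0.3002, 0.1204]
tool_rot: [0.0, 0.143, 0.99, 0.0]
contact_force: [-0.2, -0.1, 0.2]
gripper_width: 1.005
grasp_force: 0.0
```

```bash
python3 go.py .4748 .2998 .007
```

```text
t 1.8333 pos [0.475  0.3002 0.1204] yaw -16.460409405503267 F [-0.1546 -0.1294  0.1672] grip 1.004699860954581 0.0
shift [ 0.0001 -0.0005  0.1134] turn/5deg [ 0.0068  0.0001 -0.    ]
```

Request:
servo_tool(
  motion=[
    [[0,0,0.03,0,0,0,1],[0,0,0.06,0,0,0,1],[0,0,0.085,0,0,0,1],[0,0,0.1,0,0,0,0.8],[0,0,0.109,0,0,0,0.7],[0,0,0.1135,0,0,0,0.6],[0,0,0.1135,0,0,0,0.4],[0,0,0.1135,0,0,0,0.3],[0,0,0.1135,0,0,0,0.3],[0,0,0.1135,0,0,0,0.3],[0,0,0.1135,0,0,0,0.3],[0,0,0.1135,0,0,0,0.3]],
  ],
  grip_force=40,
)

```text
t: 2.83
eef_pos: [0.4751, 0.2999, 0.007]
tool_rot: [0.0, 0.143, 0.99, 0.0]
contact_force: [-0.4, -0.0, -1.1]
gripper_width: 0.447
grasp_force: 40.2
```

```bash
python3 - <<'E'
from station import bot
from h import *
T=grab(bot,"top",2);S=grab(bot,"scene",2)
out=[cv2.resize(c["img"][v-40:v+40,u-40:u+40,::-1],(400,400),interpolation=cv2.INTER_CUBIC) for c,u,v in [(T,272,203),(S,293,200)]]
cv2.imwrite("pics/grasp.png",np.hstack(out))
o=bot.get_obs();print(o["eef_pos"],o["contact_force"],o["gripper_width"],o["grasp_force"])
E
```

```text
[0.475  0.2999 0.0068] [-1.0657 -0.7664  4.3307] 0.4414404234566804 40.61620093882084
```

View pics/grasp.png

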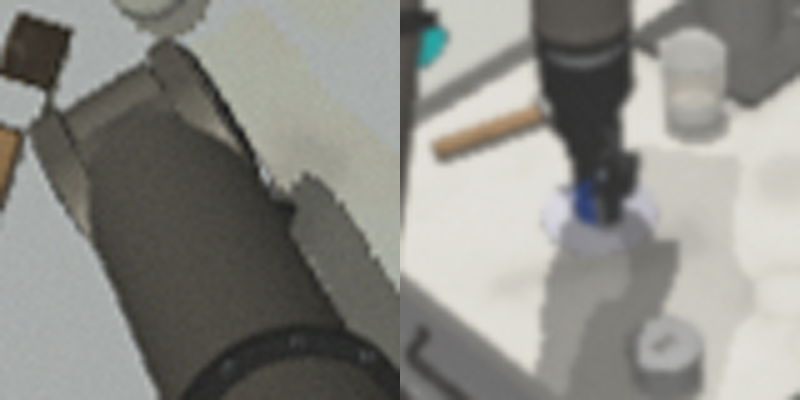

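Request:
servo_tool(
  motion=[
    [[0,0,-0.01,0,0,0,0.3],[0,0,-0.03,0,0,0,0.3],[0,0,-0.055,0,0,0,0.3],[0,0,-0.085,0,0,0,0.3],[0,0,-0.115,0,0,0,0.3],[0,0,-0.135,0,0,0,0.3],[0,0,-0.143,0,0,0,0.3],[0,0,-0.145,0,0,0,0.3],[0,0,-0.145,0,0,0,0.3]],
  ],
  grip_force=50,
)

```text
t: 3.78
eef_pos: [0.4745, 0.2998, 0.1514]
tool_rot: [-0.0, 0.143, 0.99, 0.0]
contact_force: [-0.2, -1.0, -1.0]
gripper_width: 0.442
grasp_force: 50.6
```

```bash
python3 go.py .5575 .0385 .152
```

```text
t 3.7833 pos [0.4745 0.2998 0.1514] yaw -16.428425585667277 F [-0.2426 -1.0341 -1.0068] grip 0.4417843795765285 50.568071734160185
shift [-0.1535 -0.2271 -0.0006] turn/5deg [ 0.0013 -0.001   0.    ]
```

Request:
servo_tool(
  motion=[
    [[-0.007,-0.01,0,0,0,0,0.3],[-0.02,-0.03,0,0,0,0,0.3],[-0.037,-0.055,0,0,0,0,0.3],[-0.054,-0.08,0,0,0,0,0.3],[-0.071,-0.105,0,0,0,0,0.3],[-0.088,-0.13,0,0,0,0,0.3],[-0.105,-0.155,0,0,0,0,0.3],[-0.122,-0.18,0,0,0,0,0.3],[-0.137,-0.203,0,0,0,0,0.3],[-0.147,-0.218,0,0,0,0,0.3],[-0.152,-0.225,0,0,0,0,0.3],[-0.1535,-0.2271,0,0,0,0,0.3],[-0.1535,-0.2271,0,0,0,0,0.3],[-0.1535,-0.2271,0,0,0,0,0.3],[-0.1535,-0.2271,0,0,0,0,0.3]],
  ],
)

```text
t: 5.03
eef_pos: [0.5573, 0.0404, 0.1511]
tool_rot: [-0.0, 0.142, 0.99, 0.0]
contact_force: [-0.4, -0.5, -1.4]
gripper_width: 0.44
grasp_force: 50.6
```

```bash
python3 - <<'E'
from station import bot
from h import *
import go
T=grab(bot,"top",2);S=grab(bot,"scene",3)
a=np.linspace(0,2*np.pi,60)
u,v=proj(S,(.557,.039,.1)).astype(int)
im=cv2.resize(S["img"][v-40:v+40,u-40:u+40,::-1],(560,560),interpolation=cv2.INTER_CUBIC)
cv2.imwrite("pics/over.png",im); print(u,v)
go.delta((.5575,.0385,.067))
for r,z in((.048,.145),(.048,.150),(.02,.17)):
    p=np.array([proj(S,(.5575+r*np.cos(t),.0385+r*np.sin(t),z)) for t in a]); print(r,z,p.min(0),p.max(0))
E
```

```text
353 205
t 5.2833 pos [0.5577 0.0393 0.1516] yaw -16.370797970125203 F [-0.0648 -0.3401 -0.5194] grip 0.441160695251146 50.551525466144085
shift [-0.0001 -0.0009  0.0846] turn/5deg [ 0.0029 -0.0001  0.    ]
0.048 0.145 [340.9059 187.5974] [367.2181 205.0104]
0.048 0.15 [340.9176 186.5771] [367.2841 203.981 ]
0.02 0.17 [348.7033 187.3623] [359.777  194.5947]
```

View pics/over.png

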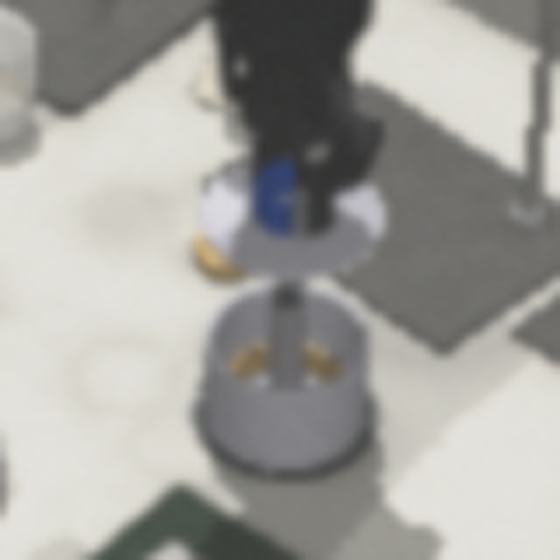

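Request:
servo_tool(
  motion=[
    [[0,-0.0004,0.005,0,0,0,0.3],[0,-0.0004,0.012,0,0,0,0.3],[0,-0.0004,0.018,0,0,0,0.3],[0,-0.0004,0.024,0,0,0,0.3],[0,-0.0004,0.03,0,0,0,0.3],[0,-0.0004,0.035,0,0,0,0.3],[0,-0.0004,0.04,0,0,0,0.3],[0,-0.0004,0.045,0,0,0,0.3],[0,-0.0004,0.045,0,0,0,0.3]],
  ],
)

```text
t: 6.03
eef_pos: [0.557, 0.0382, 0.1053]
tool_rot: [-0.001, 0.143, 0.99, -0.0]
contact_force: [-0.3, 0.6, -1.1]
gripper_width: 0.441
grasp_force: 50.5
```

```bash
python3 go.py .5575 .039 .067; python3 -c "
from station import bot;print(bot.get_obs()['torque'])"
```

```text
t 6.0333 pos [0.557  0.0382 0.1053] yaw -16.428360092273834 F [-0.3476  0.6138 -1.094 ] grip 0.4409640800801352 50.54775517433882
shift [-0.0003  0.001   0.0383] turn/5deg [-0.0087 -0.017  -0.    ]
[-0.00635119  0.02526999 -0.01340808]
```

Request:
servo_tool(
  motion=[
    [[0,0,0.006,0,0,0,0.3],[0,0,0.012,0,0,0,0.3],[0,0,0.018,0,0,0,0.3],[0,0,0.024,0,0,0,0.3],[0,0,0.03,0,0,0,0.3],[0,0,0.034,0,0,0,0.3],[0,0,0.0365,0,0,0,0.3],[0,0,0.038,0,0,0,0.3],[0,0,0.038,0,0,0,0.3]],
  ],
)

```text
t: 6.78
eef_pos: [0.5576, 0.0382, 0.0682]
tool_rot: [-0.0, 0.143, 0.99, -0.0]
contact_force: [0.1, 0.3, -0.4]
gripper_width: 0.444
grasp_force: 50.5
```

```bash
python3 go.py .5575 .039 .067
```

```text
t 6.7833 pos [0.5576 0.0382 0.0682] yaw -16.43312355228343 F [ 0.0942  0.267  -0.4316] grip 0.4440464139916238 50.54916512221098
shift [0.0003 0.0007 0.0012] turn/5deg [-0.0015 -0.0032 -0.    ]
```

Request:
servo_tool(
  motion=[
    [[0,0,0.001,0,0,0,0.3],[0,0,0.002,0,0,0,0.3],[0,0,0.0025,0,0,0,0.3],[0,0,0.0025,0,0,0,0.3],[0,0,0.0025,0,0,0,0.3]],
  ],
  grip_force=20,
)

```text
t: 7.2
eef_pos: [0.558, 0.0383, 0.0669]
tool_rot: [0.0, 0.143, 0.99, 0.0]
contact_force: [-2.3, 1.0, 5.5]
gripper_width: 0.438
grasp_force: 51.3
```

Request:
servo_tool(
  motion=[
    [[0,0,0.0025,0,0,0,0.5],[0,0,0.0025,0,0,0,0.6],[0,0,0.0025,0,0,0,0.8],[0,0,0.0025,0,0,0,0.8],[0,0,0.0,0,0,0,0.8],[0,0,-0.015,0,0,0,0.9],[0,0,-0.04,0,0,0,1],[0,0,-0.07,0,0,0,1],[0,0,-0.1,0,0,0,1],[0,0,-0.115,0,0,0,1],[0,0,-0.12,0,0,0,1],[0,0,-0.12,0,0,0,1]],
  ],
)

```text
t: 8.2
eef_pos: [0.5585, 0.0383, 0.1873]
tool_rot: [0.001, 0.143, 0.99, 0.001]
contact_force: [0.4, -0.2, 0.6]
gripper_width: 0.998
grasp_force: 0.0
```

```bash
python3 go.py .4355 -.294 .11 -11
```

```text
t 8.2 pos [0.5585 0.0383 0.1873] yaw -16.43377793643498 F [ 0.3871 -0.2308  0.608 ] grip 0.9984652986713548 0.0
shift [ 0.0241 -0.3537  0.0767] turn/5deg [ 0.0156  0.0284 -1.0868]
```

Request:
servo_tool(
  motion=[
    [[0.001,-0.015,0,0,0,-0.1,1],[0.003,-0.04,0,0,0,-0.2,1],[0.005,-0.07,0,0,0,-0.3,1],[0.007,-0.1,0,0,0,-0.4,1],[0.009,-0.13,0,0,0,-0.5,1],[0.011,-0.16,0,0,0,-0.6,1],[0.013,-0.19,0.005,0,0,-0.7,1],[0.015,-0.22,0.01,0,0,-0.8,1],[0.017,-0.25,0.02,0,0,-0.9,1],[0.019,-0.28,0.03,0,0,-1,1],[0.021,-0.31,0.04,0,0,-1.087,1],[0.023,-0.335,0.05,0,0,-1.087,1],[0.024,-0.348,0.055,0,0,-1.087,1],[0.024,-0.353,0.057,0,0,-1.087,1],[0.0241,-0.3537,0.057,0,0,-1.087,1],[0.0241,-0.3537,0.057,0,0,-1.087,1]],
  ],
)

```text
t: 9.53
eef_pos: [0.4344, -0.2933, 0.1283]
tool_rot: [-0.001, 0.096, 0.995, 0.0]
contact_force: [0.5, 0.5, -0.5]
gripper_width: 0.998
grasp_force: 0.0
```

```bash
python3 - <<'E'
from station import bot
from h import *
import go
T=grab(bot,"top",3);S=grab(bot,"scene",3)
a=np.linspace(0,2*np.pi,60)
out=[cv2.resize(c["img"][v-25:v+25,u-25:u+25,::-1],(400,400),interpolation=cv2.INTER_CUBIC) for c,u,v in [(T,354,178),(S,353,210),(S,404,285)]]
out[2]=cv2.resize(S["img"][245:325,355:435,::-1],(400,400),interpolation=cv2.INTER_CUBIC)
cv2.imwrite("pics/lid.png",cv2.resize(np.hstack(out),(798,266)))
for c,n,b in((T,"T",(335,155,375,200)),(S,"S",(335,185,372,235))):
    k=blobs(mask(c,(100,110,30),(130,255,255),b))[0];u=hullc(k);print(n,"hub",u,cv2.boundingRect(k),onz(c,u,.075))
    for p in((.5575,.039,.075),(.5575,.039,.117)): print(proj(c,p))
b=(375,265,440,310)
m=mask(S,(0,120,60),(8,255,255),b)|mask(S,(172,120,60),(180,255,255),b)
for k in blobs(m): print("red",hullc(k),cv2.contourArea(k),cv2.boundingRect(k),onz(S,hullc(k),.047))
go.delta((.4355,-.294,.0283),-11)
E
```

```text
T hub [354.7778 176.8023] (349, 171, 13, 13) [0.5592 0.0378 0.075 ]
[354.3791 177.3415]
[355.3848 175.5173]
S hub [354.0741 209.837 ] (350, 207, 9, 7) [0.5598 0.0377 0.075 ]
[353.4161 209.9708]
[353.7265 201.7134]
red [402.6195 290.9937] 41.0 (394, 285, 19, 13) [ 0.4103 -0.3105  0.047 ]
red [393.9963 282.3297] 24.5 (386, 277, 17, 12) [ 0.418  -0.2693  0.047 ]
t 9.8333 pos [ 0.4351 -0.2934  0.1293] yaw -10.903260442655379 F [-0.6008  0.3546  0.0569] grip 1.0021798841544571 0.0
shift [-0.0004 -0.0006  0.101 ] turn/5deg [0.0029 0.0065 0.0193]
```

View pics/lid.png

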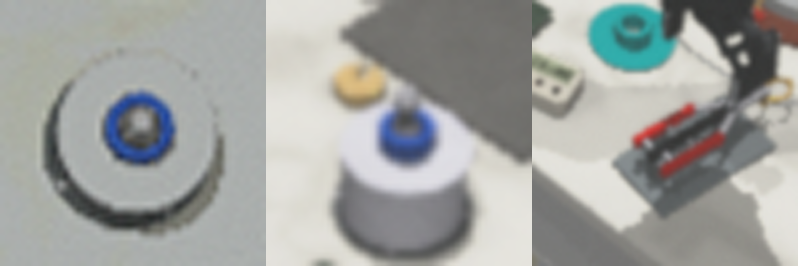

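Request:
servo_tool(
  motion=[
    [[-0.0002,-0.0006,0.03,0,0,0,1],[-0.0002,-0.0006,0.055,0,0,0,1],[-0.0002,-0.0006,0.075,0,0,0,1],[-0.0002,-0.0006,0.09,0,0,0,1],[-0.0002,-0.0006,0.099,0,0,0,1],[-0.0002,-0.0006,0.102,0,0,0,1],[-0.0002,-0.0006,0.102,0,0,0,1],[-0.0002,-0.0006,0.102,0,0,0,1]],
  ],
)

```text
t: 10.5
eef_pos: [0.4351, -0.2951, 0.0277]
tool_rot: [0.001, 0.096, 0.995, -0.0]
contact_force: [-0.2, -0.1, -0.7]
gripper_width: 0.998
grasp_force: 0.0
```

```bash
python3 go.py .4355 -.294 .027 -11; python3 - <<'E'
from station import bot
from h import *
S=grab(bot,"scene",3);T=grab(bot,"top",3)
b=(375,265,440,310)
m=mask(S,(0,120,60),(8,255,255),b)|mask(S,(172,120,60),(180,255,255),b)
for k in blobs(m): print("red",hullc(k),cv2.contourArea(k),cv2.boundingRect(k))
# spindle profiles over the seated lid
v=S["hsv"][:,:,2].astype(int);s=S["hsv"][:,:,1].astype(int)
for r in range(199,208): print(r,v[r,347:362],s[r,347:362])
v=T["hsv"][:,:,2].astype(int);s=T["hsv"][:,:,1].astype(int)
for r in range(170,184): print(r,v[r,347:364],s[r,347:364])
E
```

```text
t 10.5 pos [ 0.4351 -0.2951  0.0277] yaw -10.995473930124223 F [-0.2324 -0.1427 -0.6998] grip 0.9976239284259818 0.0
shift [-0.0001  0.0012  0.0007] turn/5deg [-0.0036  0.0128  0.0009]
red [402.3899 291.305 ] 39.5 (394, 286, 18, 12)
red [393.3038 282.7342] 23.0 (386, 277, 17, 12)
199 [215 218 211 197 180 151 130 115 111 113 114 114 115 115 116] [89 98 83 47 21 15 12 11  9 11 11  9 11 11 11]
200 [219 217 207 195 203 196 175 139 123 114 112 114 115 115 115] [101 103  90  47  19  13  10   6   4   9  11   9   9   9   9]
201 [217 209 189 180 205 203 188 169 154 121 109 110 115 115 116] [106 102  86  40  16  10   4   5   5   2   7   9  11   9   7]
202 [195 183 156 165 197 186 179 177 163 137 118 108 108 114 116] [102  96  72  28  13   4   3   6   5   4   6   9   7   9   9]
203 [147 146 148 174 190 168 163 167 157 148 150 133 110 109 113] [88 70 38 15  7  3  6  8  5  3  3  8  9  9  9]
204 [146 161 179 196 186 150 145 154 147 149 177 179 151 131 115] [37 17  6  5  7 10  7  7  7 12 12  6  5  2  7]
205 [187 207 214 213 193 146 117 117 121 149 194 209 205 189 156] [ 5  7 12 22 32 38 15  7 19 48
[... 1571 characters left out ...]
2 142  98  77  77  79  82  89  86 153 132 117 165 175] [  6  27 138 178 174  62  17  10  10  12  11  77 173 182  26   5   6]
180 [176 169 117 130 162 138 105  76  60  81 124 139 136 105 111 163 175] [  6   5  76 171 175 170 131  57   4  41 121 167 176 100  11   3   6]
181 [173 178 153 107 128 162 158 140 134 141 162 145 105 103 143 172 175] [  3   7   7  74 169 179 176 169 166 156 175 179 134  25   0   6   4]
182 [175 176 180 116  80 116 125 133 135 136 119 111 103 145 174 175 176] [  4   6   4  24 112 163 171 178 174 173 159 133  40   5   4   4   7]
183 [174 173 177 157 145 122  95 106  96  85  92 109 146 175 178 175 172] [  4   6   7   6   5  25  46 111 114 111  17  30   3   4   7   7   6]
```

Request:
servo_tool(
  motion=[
    [[0,0.0008,0.0007,0,0,0,0.8],[0,0.0008,0.0007,0,0,0,0.65],[0,0.0008,0.0007,0,0,0,0.55],[0,0.0008,0.0007,0,0,0,0.5],[0,0.0008,0.0007,0,0,0,0.4],[0,0.0008,0.0007,0,0,0,0.3],[0,0.0008,0.0007,0,0,0,0.2],[0,0.0008,0.0007,0,0,0,0.2],[0,0.0008,0.0007,0,0,0,0.2],[0,0.0008,0.0007,0,0,0,0.2],[0,0.0008,0.0007,0,0,0,0.2]],
  ],
  grip_force=80,
)

```text
t: 11.72
eef_pos: [0.435, -0.2944, 0.0277]
tool_rot: [0.0, 0.096, 0.995, 0.0]
contact_force: [-3.2, 2.7, 16.7]
gripper_width: 0.344
grasp_force: 78.2
```

```bash
python3 - <<'E'
from station import bot
from h import *
import go
S=grab(bot,"scene",3);T=grab(bot,"top",3)
cv2.imwrite("pics/grip2.png",np.hstack([cv2.resize(c["img"][y:y+64,x:x+64,::-1],(400,400),interpolation=cv2.INTER_CUBIC) for c,x,y in((S,375,250),(T,430,170))]))
go.delta((.4355,-.294,.15),-11)
E
```

```text
t 12.0167 pos [ 0.435  -0.2944  0.0277] yaw -11.00911103897035 F [-3.8174  2.2785 17.754 ] grip 0.3383325818827883 78.17144393920898
shift [-0.0005  0.0005 -0.1223] turn/5deg [ 0.0027  0.0109 -0.0018]
```

View pics/grip2.png

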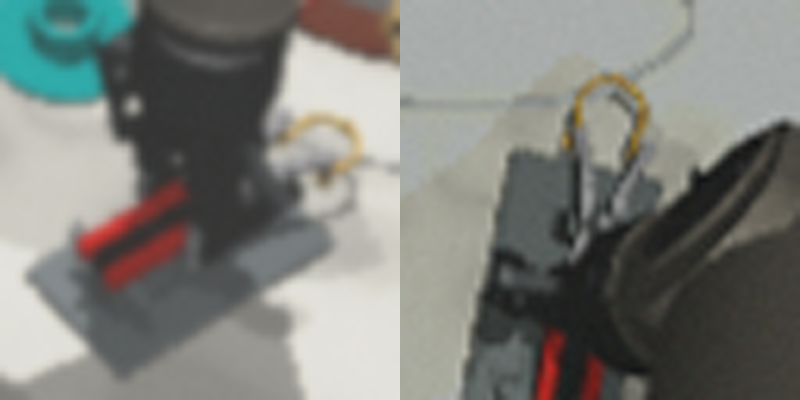

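Request:
servo_tool(
  motion=[
    [[0,0,-0.003,0,0,0,0.2],[0,0,-0.008,0,0,0,0.2],[0,0,-0.02,0,0,0,0.2],[0,0,-0.04,0,0,0,0.2],[0,0,-0.065,0,0,0,0.2],[0,0,-0.09,0,0,0,0.2],[0,0,-0.11,0,0,0,0.2],[0,0,-0.125,0,0,0,0.2],[0,0,-0.13,0,0,0,0.2],[0,0,-0.13,0,0,0,0.2],[0,0,-0.13,0,0,0,0.2]],
  ],
  grip_force=90,
)

```text
t: 12.93
eef_pos: [0.4344, -0.2937, 0.156]
tool_rot: [-0.0, 0.096, 0.995, 0.0]
contact_force: [-0.6, -0.1, -2.9]
gripper_width: 0.34
grasp_force: 89.3
```

```bash
cat > clip.py <<'E'
from station import bot
from h import *
import go
def gold(c,box):
    k=blobs(mask(c,(15,80,70),(32,255,255),box),2); return np.vstack(k) if k else None
def meas(boxT,boxS):
    o,r=go.st(); M=r.as_matrix(); fwd=-M[:,0]  # tool x points backward along pliers
    T=grab(bot,"top",3);S=grab(bot,"scene",3)
    # expected clip centre: grasp point + 105 mm forward, 17 mm below
    g=o["eef_pos"]-M[:,2]*.0187; e=g+fwd*.105-np.array([0,0,.017])
    print("fwd",fwd,"expected clip",e,"F",o["contact_force"],"tq",o["torque"])
    for c,n,b in((T,"T",boxT),(S,"S",boxS)):
        p=proj(c,e); b=(int(p[0])-b,int(p[1])-b,int(p[0])+b,int(p[1])+b)
        k=gold(c,b); print(n,"proj",p,end=" ")
        if k is not None: el=cv2.fitEllipse(k); print("gold",el,cv2.boundingRect(k),onz(c,el[0],e[2]))
    return T,S,e
E
python3 - <<'E'
from clip import *
T,S,e=meas(13,13)
out=[]
for c in(T,S):
    u,v=proj(c,e).astype(int); out.append(cv2.resize(c["img"][v-32:v+32,u-32:u+32,::-1],(400,400),interpolation=cv2.INTER_CUBIC))
cv2.imwrite("pics/lift.png",np.hstack(out))
E
```

```text
fwd [ 0.9817 -0.1906 -0.0005] expected clip [ 0.5375 -0.3138  0.1576] F [-0.5531 -0.0942 -2.8885] tq [0.0056 0.0627 0.0234]
T proj [475.5124 183.1735] gold ((475.1696472167969, 184.29327392578125), (11.666036605834961, 14.825928688049316), 2.505190134048462) (469, 177, 13, 15) [ 0.5341 -0.3127  0.1576]
S proj [431.6801 247.2373] gold ((432.69378662109375, 250.03565979003906), (10.679482460021973, 18.009431838989258), 140.89385986328125) (424, 244, 17, 16) [ 0.5299 -0.3229  0.1576]
```

View pics/lift.png

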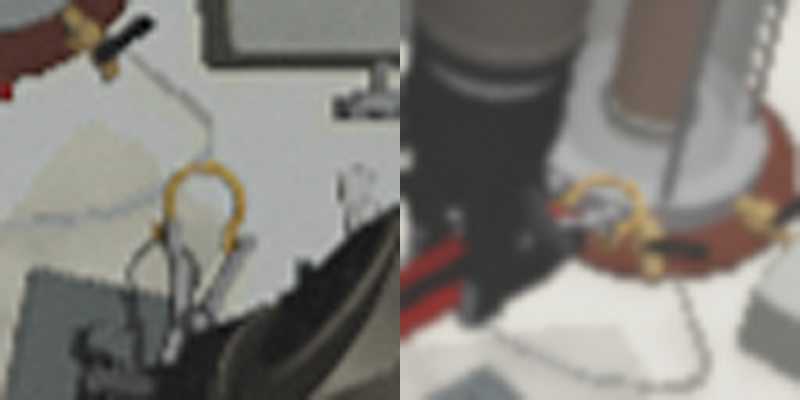

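```bash
python3 go.py .4673 .092 .156 -30
```

```text
t 13.2333 pos [ 0.4343 -0.2939  0.1555] yaw -11.003389752439874 F [ 0.0777 -0.1207 -2.2309] grip 0.34039321735105144 89.25854802131653
shift [ 0.0412  0.3851 -0.0004] turn/5deg [-0.0002 -0.0183  3.7993]
```

Request:
servo_tool(
  motion=[
    [[0.001,0.01,0,0,0,0.1,0.2],[0.003,0.028,0,0,0,0.28,0.2],[0.0055,0.052,0,0,0,0.51,0.2],[0.0083,0.078,0,0,0,0.77,0.2],[0.0111,0.104,0,0,0,1.03,0.2],[0.0139,0.13,0,0,0,1.28,0.2],[0.0167,0.156,0,0,0,1.54,0.2],[0.0195,0.182,0,0,0,1.8,0.2],[0.0223,0.208,0,0,0,2.05,0.2],[0.0251,0.234,0,0,0,2.31,0.2],[0.0279,0.26,0,0,0,2.57,0.2],[0.0307,0.286,0,0,0,2.82,0.2],[0.0335,0.312,0,0,0,3.08,0.2],[0.0363,0.338,0,0,0,3.34,0.2],[0.0388,0.36,0,0,0,3.56,0.2],[0.0403,0.376,0,0,0,3.71,0.2],[0.041,0.383,0,0,0,3.78,0.2],[0.0412,0.3851,0,0,0,3.8,0.2],[0.0412,0.3851,0,0,0,3.8,0.2],[0.0412,0.3851,0,0,0,3.8,0.2]],
  ],
)

```text
t: 14.9
eef_pos: [0.4676, 0.0905, 0.1561]
tool_rot: [-0.0, 0.259, 0.966, -0.0]
contact_force: [0.1, -1.6, -2.3]
gripper_width: 0.341
grasp_force: 89.3
```

```bash
python3 - <<'E'
from clip import *
T,S,e=meas(13,13)
out=[]
for c in(T,S):
    u,v=proj(c,e).astype(int); print(u,v); out.append(cv2.resize(c["img"][v-25:v+25,u-25:u+25,::-1],(400,400),interpolation=cv2.INTER_CUBIC))
cv2.imwrite("pics/hover.png",np.hstack(out))
go.delta((.4673,.092,.156),-30)
E
```

```text
fwd [ 0.8654 -0.5011 -0.0001] expected clip [0.5585 0.0379 0.1578] F [ 0.1476 -1.5726 -2.2723] tq [-0.0369  0.0749 -0.0097]
T proj [356.8072 173.3324] gold ((356.3734130859375, 173.41993713378906), (11.042346954345703, 12.300302505493164), 56.66233825683594) (353, 167, 11, 9) [0.5582 0.0391 0.1578]
S proj [354.4526 193.4382] gold ((350.20281982421875, 196.01951599121094), (8.8073091506958, 19.478675842285156), 58.640525817871094) (341, 190, 19, 14) [0.5373 0.0393 0.1578]
356 173
354 193
t 15.2 pos [0.4678 0.0912 0.1563] yaw -30.055395750426833 F [ 0.7062 -0.0924 -1.7853] grip 0.3384796571335899 89.25728559494019
shift [0.0008 0.0005 0.0003] turn/5deg [-0.0003  0.0006 -0.0111]
```

View pics/hover.png

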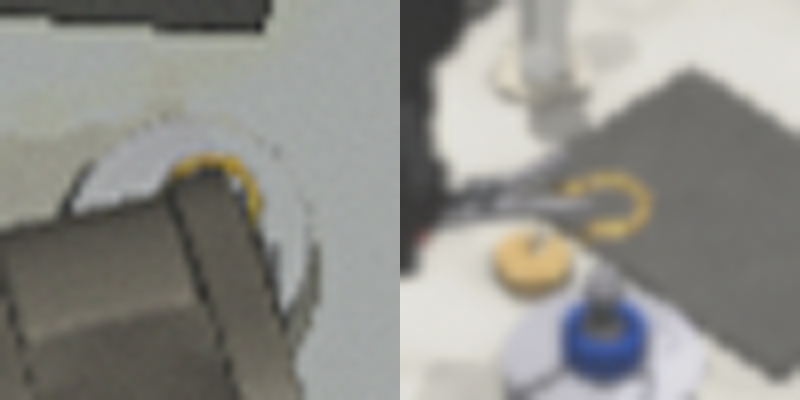

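```bash
python3 - <<'E'
from h import *
import pickle
from scipy.optimize import least_squares
T,S=pickle.load(open("ts.pkl","rb"))
def px(f,half,s,org,box):
    im=cv2.imread(f)[:, :400] if half==0 else cv2.imread(f)[:,400:]
    m=cv2.inRange(cv2.cvtColor(im,cv2.COLOR_BGR2HSV),np.array([15,80,70]),np.array([32,255,255]))
    v,u=np.nonzero(m); k=(u>box[0])&(v>box[1])&(u<box[2])&(v<box[3]); return np.c_[(u[k]+.5)/s+org[0]-.5,(v[k]+.5)/s+org[1]-.5]
def fit(c,P,z,name,e,r=None):
    X=np.array([onz(c,p,z) for p in P])[:,:2]
    if r is None: q=least_squares(lambda a:np.hypot(*(X-a[:2]).T)-a[2],[*X.mean(0),.017],loss="soft_l1",f_scale=.001).x
    else: q=np.r_[least_squares(lambda a:np.hypot(*(X-a).T)-r,X.mean(0)-[0.005,0],loss="soft_l1",f_scale=.001).x,r]
    print(name,len(P),q,"minus model",q[:2]-e[:2],"res",np.std(np.hypot(*(X-q[:2]).T)))
    return q
a=px("pics/lift.png",0,6.25,(443,151),(155,155,255,225)); r=fit(T,a,.1576,"T lift",(.5375,-.3138))[2]
b=px("pics/hover.png",0,8,(331,148),(160,140,300,230)); fit(T,b,.1578,"T hover",(.5585,.0379),r)
c=px("pics/hover.png",1,8,(329,168),(575,160-0,670,250)) if 0 else px("pics/hover.png",1,8,(329,168),(185,160,270,245))
fit(S,c,.1578,"S hover",(.5585,.0379));fit(S,c,.1578,"S hover r",(.5585,.0379),r)
E
```

```text
T lift 1391 [ 0.5382 -0.3132  0.017 ] minus model [0.0007 0.0006] res 0.0013982790411645274
T hover 1612 [0.5584 0.0383 0.017 ] minus model [-0.0001  0.0004] res 0.0014508100312331021
S hover 1525 [0.5594 0.0393 0.0174] minus model [0.0009 0.0014] res 0.002154909705989086
S hover r 1525 [0.5597 0.0391 0.017 ] minus model [0.0012 0.0012] res 0.0021614159275383103
```

```bash
python3 go.py .4671 .0916 .0925 -30
```

```text
t 15.2 pos [0.4678 0.0912 0.1563] yaw -30.055395750426833 F [ 0.7062 -0.0924 -1.7853] grip 0.3384796571335899 89.25728559494019
shift [0.0008 0.     0.0638] turn/5deg [-0.0003  0.0006 -0.0111]
```

Request:
servo_tool(
  motion=[
    [[0.0007,0,0.004,0,0,0,0.2],[0.0007,0,0.01,0,0,0,0.2],[0.0007,0,0.016,0,0,0,0.2],[0.0007,0,0.022,0,0,0,0.2],[0.0007,0,0.027,0,0,0,0.2],[0.0007,0,0.03,0,0,0,0.2],[0.0007,0,0.03,0,0,0,0.2],[0.0007,0,0.03,0,0,0,0.2],[0.0007,0,0.03,0,0,0,0.2]],
  ],
)

```text
t: 15.95
eef_pos: [0.4674, 0.0922, 0.1264]
tool_rot: [0.0, 0.259, 0.966, 0.0]
contact_force: [0.3, -0.3, -1.9]
gripper_width: 0.338
grasp_force: 89.3
```

```bash
cat > rel.py <<'E'
from clip import *
from scipy.optimize import least_squares
def run(tcp):
    o,r=go.st(); M=r.as_matrix(); e=o["eef_pos"]-M[:,0]*.105+np.array([0,0,.0023])
    T=grab(bot,"top",3);S=grab(bot,"scene",4)
    print("model clip",e,"F",o["contact_force"],"tq",o["torque"])
    for c,n in((T,"T"),(S,"S")):
        w=proj(c,e).astype(int); h=9
        I=cv2.resize(c["img"][w[1]-h:w[1]+h,w[0]-h:w[0]+h],None,fx=8,fy=8,interpolation=cv2.INTER_CUBIC)
        H=cv2.cvtColor(I,cv2.COLOR_RGB2HSV); m=cv2.inRange(H,np.array([15,80,70]),np.array([32,255,255]))
        k=blobs(m,20)
        v,u=np.nonzero(m); P=np.c_[(u+.5)/8+w[0]-h-.5,(v+.5)/8+w[1]-h-.5]
        X=np.array([onz(c,p,e[2]) for p in P])[:,:2]; d=np.hypot(*(X-e[:2]).T); X=X[(d<.024)&(d>.009)]
        if len(X)>50:
            q=least_squares(lambda a:np.hypot(*(X-a).T)-.017,e[:2],loss="soft_l1",f_scale=.001).x
            print(n,len(X),"ring",q,"minus model",q-e[:2],"ang cover",np.histogram(np.degrees(np.arctan2(*(X-q).T[::-1])),6,(-180,180))[0])
    v=S["hsv"][:,:,2].astype(int);s=S["hsv"][:,:,1].astype(int)
    for rr in range(197,211): print(rr,v[rr,345:364],s[rr,345:364])
    go.delta(tcp,-30)
E
python3 -c "
import rel;rel.run((.4671,.0916,.0925))"
```

```text
model clip [0.5583 0.0397 0.1287] F [ 0.2703 -0.3354 -1.9342] tq [-0.0033  0.0355  0.0068]
T 1366 ring [0.5591 0.0399] minus model [0.0008 0.0002] ang cover [  0 385 482 443  56   0]
S 1737 ring [0.5584 0.0403] minus model [0.0001 0.0006] ang cover [267 375 398 399 279  19]
197 [171 163 155 132 147 160 149 149 138 132 136 145 154 163 143 121 115 114
 114] [58 50 61 79 92 91 84 72 61 54 62 81 88 80 57 21 11  9  9]
198 [167 162 153 145 156 156 134 125 116 112 115 122 139 165 164 131 114 114
 114] [ 40  27  38  51  62  56  40  24  15  16  20  36  70 100  90  41  11  11
  11]
199 [160 160 157 153 150 145 142 144 131 113 111 117 135 167 177 137 116 114
 114] [11  6  8 13 14  9  4  9 12 11 11 22 55 99 98 52 11 11 11]
200 [149 150 148 140 128 119 134 162 165 134 122 128 152 173 169 133 116 115
 114] [ 36  34  33  27  20   6   6  14  14  15  19  38  70 100  92  42  11   9
   9]
201 [183 182 178 163 133 110 133 173 179 166 162 156 169 163 140 121 117 116
 115] [89 87 86 78 61 30 27 35 36 38 52 74 91 94 60 21  9  9 11]
202 [192 191 186 170 131 106 129 170 176 178 183 170 154 129 114 113 116 11
[... 836 characters left out ...]
59  24  12  11
   9]
208 [202 201 200 188 158 140 116  92  79  80  88 101 116 143 171 195 216 221
 218] [  8   8  10  20  66 128 106  36   3   3  14  48 114 132  88  34  14   8
  12]
209 [203 203 200 186 157 148 132 110  99 100 105 112 129 146 152 180 208 220
 222] [  9  10  10  21  78 143 122  63  26  15  19  55 125 141  82  28  13   9
   8]
210 [203 202 201 187 156 148 148 137 128 130 136 140 147 147 146 178 205 220
 222] [ 10   9  11  23  87 148 146 114  88  76  84 109 147 144  72  23  11   8
   8]
t 16.3 pos [0.4672 0.0922 0.1264] yaw -30.00028114041214 F [ 0.0729 -0.6723 -1.955 ] grip 0.3388143326019567 89.2573606967926
shift [-0.0002 -0.0006  0.0339] turn/5deg [ 0.0029  0.0017 -0.0001]
```

```bash
python3 - <<'E'
from h import *
import pickle
T,S=pickle.load(open("ts.pkl","rb"))
for p in((.558,.039),(.5585,.0395)): print(proj(S,(*p,.096)),proj(T,(*p,.117)))
# tip disc in T from first clean frame: bright low-sat pixels, intensity-weighted
v=T["hsv"][:,:,2].astype(float)
for c in (T,):
    w=np.clip(v[172:179,352:359]-115,0,45); 
    print(w.astype(int)); g=np.mgrid[172:179,352:359]
E
```

```text
[353.6606 205.8118] [355.3876 175.3545]
[353.6521 205.6831] [355.2263 175.1879]
[[45 31 31  0  0 18  0]
 [45  0  0 11  2 22 29]
 [25  0 20 32 20  0 23]
 [ 0  0 33 40 39  0  3]
 [ 0  0 26 44 39  0 11]
 [ 0  0  3  5  3  0 34]
 [ 0  0  0  0  0  0 45]]
```

Request:
servo_tool(
  motion=[
    [[-0.0002,-0.0005,0.003,0,0,0,0.2],[-0.0002,-0.0005,0.006,0,0,0,0.2],[-0.0002,-0.0005,0.009,0,0,0,0.2],[-0.0002,-0.0005,0.012,0,0,0,0.2],[-0.0002,-0.0005,0.015,0,0,0,0.2],[-0.0002,-0.0005,0.018,0,0,0,0.2],[-0.0002,-0.0005,0.02,0,0,0,0.2],[-0.0002,-0.0005,0.02,0,0,0,0.2],[-0.0002,-0.0005,0.02,0,0,0,0.2]],
  ],
)

```text
t: 17.05
eef_pos: [0.467, 0.0916, 0.1062]
tool_rot: [-0.0, 0.259, 0.966, -0.0]
contact_force: [0.4, -1.1, -1.3]
gripper_width: 0.336
grasp_force: 89.3
```

```bash
sed -i 's/    for rr.*//' rel.py; python3 -c "
import rel;rel.run((.4671,.0916,.0925))"
```

```text
model clip [0.5579 0.0391 0.1084] F [ 0.3861 -1.0608 -1.2823] tq [ 0.0465  0.05   -0.0069]
T 1589 ring [0.5587 0.0397] minus model [0.0008 0.0006] ang cover [  3 491 514 429 152   0]
S 1447 ring [0.5589 0.0405] minus model [0.001  0.0014] ang cover [380 225 286 308 248   0]
t 17.4 pos [0.4672 0.0917 0.1064] yaw -29.99884236326578 F [-0.2297  0.0417 -2.0011] grip 0.3383090918979006 89.2569100856781
shift [ 0.     -0.0001  0.0139] turn/5deg [0.0024 0.0016 0.0002]
```

Request:
servo_tool(
  motion=[
    [[0,-0.0001,0.003,0,0,0,0.2],[0,-0.0001,0.006,0,0,0,0.2],[0,-0.0001,0.009,0,0,0,0.2],[0,-0.0001,0.011,0,0,0,0.2],[0,-0.0001,0.013,0,0,0,0.2],[0,-0.0001,0.0139,0,0,0,0.2],[0,-0.0001,0.0139,0,0,0,0.2],[0,-0.0001,0.0139,0,0,0,0.2],[0,-0.0001,0.0139,0,0,0,0.2],[0,-0.0001,0.0139,0,0,0,0.2],[0,-0.0001,0.0139,0,0,0,0.2]],
  ],
)

```text
t: 18.32
eef_pos: [0.4671, 0.0916, 0.0925]
tool_rot: [0.0, 0.259, 0.966, 0.0]
contact_force: [-0.0, 0.6, -1.2]
gripper_width: 0.341
grasp_force: 89.3
```

```bash
python3 -c "
import rel;rel.run((.4671,.0916,.0925))"
```

```text
model clip [0.558  0.0391 0.0948] F [-0.0098  0.5656 -1.1998] tq [ 0.0293 -0.0185  0.0239]
T 1546 ring [0.558  0.0395] minus model [-0.0001  0.0004] ang cover [  0 405 500 362 279   0]
S 844 ring [0.5583 0.041 ] minus model [0.0003 0.0019] ang cover [424 229  71   0 120   0]
t 18.6667 pos [0.467  0.0916 0.0924] yaw -29.998934211262167 F [ 0.2719 -0.175  -2.3963] grip 0.3369263742509774 89.2569100856781
shift [-0.      0.0001 -0.0001] turn/5deg [0.0006 0.0001 0.0002]
```

```bash
python3 -c "
from station import bot;print(bot.hand_in())"
```

```text
the job is handed in; nothing more can be done
None
```

The job is handed in at about 19 s: the lid is seated on the pot, and the pliers hold the spread clip at groove height, centred to about 1 mm by the cameras, with no contact force measured.

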